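# Set and clamp the telescopic leg of the cafe's menu stand

## Task

The menu stand lies in its repair cradle. Pull its spring-loaded sliding leg straight out until the steel pointer on its collar is level with the dark steel length marker, with the cam lever still open; keep the leg there while you press the lever fully closed against it. Keep hold of it: finish while still gripping leg and lever together at the mark, and leave the things around it where they stand.

Things in the scene. Friction and masses are not known exactly. Their poses are not given: they have to be found in the camera images.
- cradle: Fixed plywood board (500 x 160 x 18 mm), two wooden saddles (102 mm high, at x = +42 to +168 mm) and a thin level steel tube, axis 85 mm above the counter. Yaw varies. Origin: on the counter below the collar's middle when the leg is home. x: along the tube, the leg pulls out towards -x; y: across, pull lug on the +y side, lever, pointer and marker on the -y side; z up
- leg: Sliding leg on the tube: black collar (30 x 32 x 34 mm), then towards -x a 24 mm square aluminium sleeve to 160 mm and a rubber cross foot (100 mm wide, 32 high) to 175 mm. Origin: collar's middle, on the axis; axes as the cradle's. Starts home, slides up to 130 mm out; a spring draws it home with 3 to 4.5 N when let go, even with the lever shut (its cam does not bite for good)
- leg_grip (a point): On the sleeve's axis, 42 mm from the leg's origin towards -x: where to straddle sleeve and lever from above, closing across the sleeve. Sleeve side at y = +12 mm; lever's outer side at y = -24 mm closed (pinch 36 mm wide, middle y = -6 mm), at most -41 mm open. Keep the fingertips above 52 mm to pass over the marker
- pull_lug (a point): Middle of the black pull lug's face that looks to the collar (+x), at x = -55, y = +32 mm in the leg's frame. The lug sticks out from the sleeve's +y side to y = 52 mm, 12 mm thick, as high as the sleeve: a finger standing beside the sleeve between collar and lug can pull the leg out by it
- leg_pointer (a point): Lower end of the thin steel pointer (4 mm wide) that reaches out level from the -y side of the collar and bends down, at the leg's x = +8, y = -61 mm, 50 mm above the counter. It moves with the leg
- mark_tip (a point): Top of the upright blade (4 mm thick, standing across the leg's travel, 28 mm long) of the fixed dark steel length marker on the board, 48 mm above the counter; the pointer's end travels straight over its middle. It stands 45 to 105 mm out from the pointer's home, towards -x
- lever_tip (a point): Centre of the rounded thumb end (12 mm round, 22 mm high) of the flat steel cam lever, 47 mm from its upright hinge pin; the hinge is at x = -4, y = -18 mm in the leg's frame, so the lever points to -x along the sleeve's side and moves with the leg
- lever (a joint): Lever angle in rad: 0 = fully closed, flat along the sleeve; starts open at 0.26 to 0.36 with its thumb end swung out to -y. Stiff: it stays where it is left and takes about 7 N at the thumb end to swing, so a pinch of 5 N or less does not shut it
- mug: bystander: white mug, 80 mm wide, 90 mm high; origin under its centre
- tamper: bystander: steel coffee tamper, 58 mm wide, 85 mm high; origin under its centre
- bowl: bystander: small blue bowl, 100 mm wide, 45 mm high; origin under its centre

How it is judged:
By the outcome, as a careful person would: the job done as asked, in the order asked, and still so for the second after the job is handed in, while the arm keeps its last pose, push and grip.
It also fails if it takes over 35 s, if anything falls off the work surface, if the arm or the gripper's body presses on something with over 40 N, if the wrist force passes 120 N, or if a joint passes its speed limit or range.

## Robot

A 6-joint arm with a two-finger parallel gripper is mounted at the origin on the work surface. World frame = base frame: x ahead of the robot, y to its left, z up, the work surface at z = 0. Lengths are in m, angles in degrees, forces in N, time in s.
With the tool pointing down it reaches from about 0.375 to 0.9 m from the base axis. Payload 3.1 kg.
Tool frame: the origin (TCP) lies midway between the tips of the shut fingers; the grasp point (between the pads) lies bot.hold_point_z behind it (bot.hold_point_z is the distance from the TCP to the grasp point, in m); z points along the fingers, y is the direction in which the jaws open and shut (so a half turn about z gives the same grasp; the last joint's range is limited). The gripper opens to 87 mm and grips with 3 to 60 N. Pads are 19 mm wide; open, the fingers measure 117 mm over their backs; the gripper's body (75 mm by 190 mm) begins 51 mm behind the grasp point.
Start: joints at [-86.202, 30.224, 82.088, -0, 67.689, -10.227], TCP at [0.152, -0.606, 0.223] pointing down, gripper open.
Joint ranges: [-176.69, 176.69], [-43.24, 126.21], [12.49, 139.97], [-82, 262], [0, 151.66], [-163.58, 163.58]. Speed limits (degrees/s): [159.86, 159.86, 180, 180, 180, 180].

## Interface

Orientations are given as a 3x3 rotation matrix whose columns are the frame's x, y, z axes.
In Python, from rig import bot, vision gives the robot as it stands.
- The arm moves only by the shell command python3 -m inch 'ROWS'. ROWS is JSON, a list of rows, each a list of 5 numbers: the finger opening in mm, from 0 to 87, then the shift along the tool's x, y, z in mm, then the turn about the tool's z in rad. In form: [[hand, dx, dy, dz, roll], ...]. A call has 1 to 8 rows; each row is the pose to reach, as a shift and turn from the pose measured when the call began, along the tool's axes at that moment; what a row does not reach only later rows make up. A row lasts 1/10 s, in which the tool goes at most 50 mm and 8.59 degrees, less where a joint would pass 70% of its speed; a pose out of reach is approached as far as the arm can. A call with a gripper value outside its range is refused whole. The fingers move at their own pace and stop on an object; the grip force is fixed at half the most. Time passes only in rows, so rows that repeat a pose let the fingers close. It gives the time, the measured TCP pose, the force and the opening at its end, in the units of the state.
- bot.read_state(): the state, without advancing time (a new reading comes with each control period).
- vision.capture(name): name is "scene" or "top" or "wrist"; returns (picture, depth): 480x640x3 uint8, red, green, blue; 480x640 float32, m along the optical axis (not along the pixel's ray), 0 where there is no reading.
- vision.camera_model(name): a dict with "intrinsics" (3x3 intrinsics, pixels), "camera_from_world" (4x4, takes a point from world to camera coordinates). Camera axes: x right, y down, z forward; pixel columns grow to the right and rows downward; lengths in m; the calibration is good to about 2 mm. A picture is of the moment at which its call begins: read the wrist's pose just before it. camera_model takes no time and is no camera call; for the wrist camera it gives the pose at the moment of the call.
- bot.hand_in(): hands the job in, once; it reports no verdict.
The state is a dict: "time_s": time; "joint_positions": joint angles; "qvel": joint speeds; "tau": joint torques, N m; "position": TCP position; "tcp_rot": TCP orientation; "force": force on the tool from outside, world axes, zero at the start; "moment": the same for the moment, N m; "opening": opening from 0.0 (shut) to 1.0 (fully open).
Only numpy, scipy, OpenCV 4.12 (cv2) and the standard library are available. Lean on these libraries where they do the work, as an engineer would, in place of code of your own. Each camera call takes 0.05 s, during which the arm holds its last target. There are 200 camera calls.

## Working session

There is one attempt and no reset: what is moved stays moved. The work goes in short steps, Python scripts to look and compute and a shell command to move; the robot and the scene stay as the last step left them, time stands still between calls to the robot, and variables do not carry over. Pictures are saved under pics/ and viewed, about 8 in all and at most 12, crops included, and the job is handed in when it is done.

```bash
mkdir -p pics; ls; python3 - <<'E'
from rig import bot, vision
import cv2,numpy as np
print(bot.hold_point_z, bot.read_state())
for n in("scene","top"):
    p,d=vision.capture(n); cv2.imwrite(f"pics/{n}0.png",p[:,:,::-1]); np.save(f"pics/{n}0.npy",d)
    print(n,vision.camera_model(n))
E
```

```text
pics
0.0187 {'time_s': 0.0, 'joint_positions': array([-8.62023527e+01,  3.02792419e+01,  8.21564831e+01,  1.90154710e-05,
        6.76878520e+01, -1.02283580e+01]), 'qvel': array([-0.05873351,  0.06052204,  0.04032057, -0.0009606 , -0.02028305,
        0.01794452]), 'tau': array([ 2.37195854e-03, -4.40039170e+01, -1.76592010e+01,  6.33570878e-02,
        5.81863336e-02, -1.62264178e-04]), 'position': array([ 0.15144491, -0.60562431,  0.22156813]), 'tcp_rot': array([[ 9.70185881e-01,  2.42361994e-01, -1.42546501e-04],
       [ 2.42361733e-01, -9.70183570e-01,  2.15210974e-03],
       [ 3.83293333e-04, -2.12249430e-03, -9.99997674e-01]]), 'force': array([-0.39015263,  0.04325821, -0.44450242]), 'moment': array([-0.01687585, -0.01961254,  0.03234105]), 'opening': 1.001468427860333}
scene {'intrinsics': array([[564.90213747,   0.        , 328.54185615],
       [  0.        , 564.90213747, 233.21464318],
       [  0.        ,   0.        ,   1.        ]]), 'camera_from_world': array([[-0.57746831,  0.81638905, -0.0062669 ,  0.33115448],
       [ 0.60905082,  0.42567154, -0.66922405, -0.24597304],
       [-0.54367955, -0.39027254, -0.74303425,  1.46430603],
       [ 0.        ,  0.        ,  0.        ,  1.        ]])}
top {'intrinsics': array([[601.54280897,   0.        , 310.7543142 ],
       [  0.        , 601.54280897, 243.40953776],
       [  0.        ,   0.        ,   1.        ]]), 'camera_from_world': array([[-0.01555894, -0.99962449,  0.02255668, -0.04667432],
       [-0.98119292,  0.0109233 , -0.19272036,  0.55305084],
       [ 0.1924016 , -0.02513098, -0.98099442,  1.29294392],
       [ 0.        ,  0.        ,  0.        ,  1.        ]])}
```

View pics/top0.png

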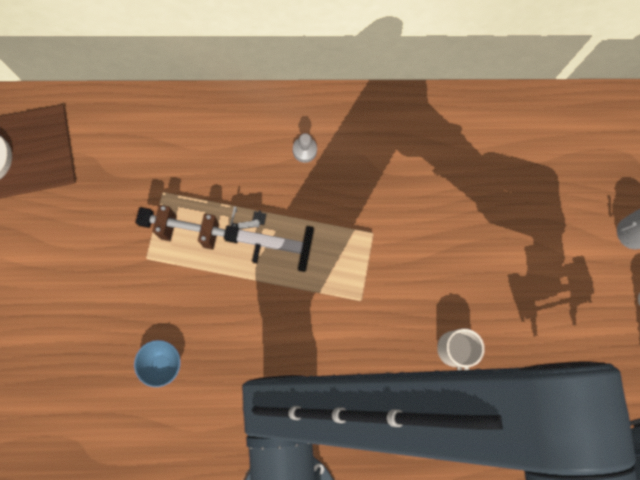

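The cradle is at the left, with the foot at about (306,248), the collar at (232,233), the lug at (257,254) and the marker/lever near (255,220). I'll enlarge that area and deproject it.

```bash
cat > h.py <<'E'
import numpy as np,cv2
from rig import bot,vision
def atz(name,u,v,z,cm=None):
    cm=cm or vision.camera_model(name);K=cm["intrinsics"];T=cm["camera_from_world"];R=T[:3,:3];t=T[:3,3]
    d=R.T@np.linalg.solve(K,[u,v,1.]);c=-R.T@t
    return c+d*(z-c[2])/d[2]
def proj(P,cm):
    q=cm["camera_from_world"]@np.r_[P,1];p=cm["intrinsics"]@q[:3];return p[:2]/p[2]
E
python3 - <<'E'
from h import *
im=cv2.imread("pics/top0.png")[180:310,130:380]
cv2.imwrite("pics/top0c.png",cv2.resize(im,None,fx=3.2,fy=3.2,interpolation=cv2.INTER_CUBIC))
# board corners top z=.018
for uv in((164,192),(373,233),(361,300),(147,259)): print(atz("top",*uv,.018))
print("collar",atz("top",232,233,.102),"foot",atz("top",306,248,.101))
E
```

```text
[0.68522429 0.28471818 0.018     ]
[ 0.58245157 -0.1994828   0.018     ]
[ 0.42769552 -0.16673098  0.018     ]
[0.5275038  0.31825852 0.018     ]
collar [0.5678321  0.11692693 0.102     ] foot [ 0.53324959 -0.04245378  0.101     ]
```

View pics/top0c.png

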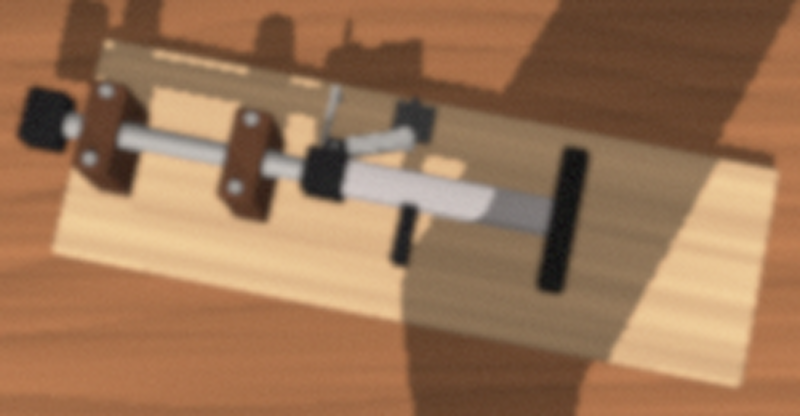

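Cradle yaw is about 78° (board corners and collar-to-foot agree). The straddle pose has tool x along cradle +x and tool y along cradle −y. I'm moving to a hover above leg_grip, about (0.557, 0.076).

```bash
python3 -m inch '[[87,35,-35,0,-0.07],[87,70,-70,0,-0.14],[87,105,-105,0,-0.21],[87,140,-140,0,-0.28],[87,175,-175,0,-0.35],[87,210,-210,0,-0.42],[87,245,-245,0,-0.49],[87,280,-280,0,-0.56]]'; python3 - <<'E'
from h import *
s=bot.read_state();R=s["tcp_rot"];yaw=np.radians(78)
t=np.array([.557,.076,.22])
print(s["joint_positions"],1e3*R.T@(t-s["position"]), "roll",-(yaw-np.arctan2(R[1,0],R[0,0])))
E
```

```text
time_s: 0.9
position: [0.3558, -0.2643, 0.2222]
tcp_rot: [[0.692, 0.722, -0.0], [0.722, -0.692, 0.002], [0.001, -0.002, -1.0]]
force: [-0.1, 0.2, -0.9]
opening: 0.999
[-5.11629912e+01  1.63209752e+01  1.07068504e+02  8.67394275e-02
  5.67123927e+01 -7.44767435e+00] [384.93631856 -90.02014724   2.92806938] roll -0.5543698996739325
```

```bash
python3 -m inch '[[87,48,-11,0,-0.07],[87,96,-22,0,-0.14],[87,144,-34,0,-0.21],[87,192,-45,0,-0.28],[87,240,-56,0,-0.35],[87,288,-67,0,-0.42],[87,336,-79,0,-0.49],[87,385,-90,0,-0.55]]'; python3 -m inch '[[87,0,0,0,0]]'; python3 - <<'E'
from h import *
s=bot.read_state();cm=vision.camera_model("wrist");p,d=vision.capture("wrist")
cv2.imwrite("pics/w1.png",p[:,:,::-1]);np.savez("pics/w1.npz",d=d,K=cm["intrinsics"],T=cm["camera_from_world"])
print(s["position"],s["tcp_rot"][:,0],-np.linalg.inv(cm["camera_from_world"])[:3,3])
E
```

```text
time_s: 1.7
position: [0.5572, 0.0779, 0.2226]
tcp_rot: [[0.209, 0.978, -0.001], [0.978, -0.209, 0.002], [0.002, -0.001, -1.0]]
force: [0.9, -0.6, -0.2]
opening: 1.002
time_s: 1.8
position: [0.5599, 0.0828, 0.2225]
tcp_rot: [[0.203, 0.979, 0.002], [0.979, -0.203, 0.004], [0.004, 0.001, -1.0]]
force: [-0.3, -1.5, -0.0]
opening: 0.999
[0.55986302 0.08279906 0.22245908] [0.20264026 0.97924451 0.00413712] [-0.57543219 -0.15103615 -0.3844999 ]
```

View pics/w1.png

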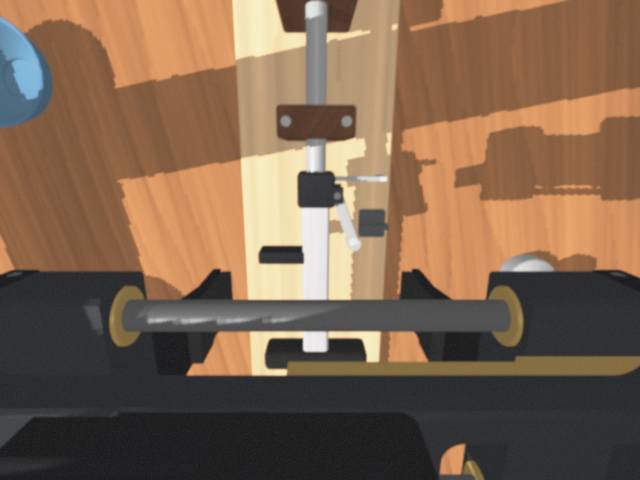

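Wrist view: collar (316,186), pointer end (386,179), marker (373,224), lug (282,255), lever tip (354,243). I'll enlarge the pointer/marker area.

```bash
python3 - <<'E'
from h import *
im=cv2.imread("pics/w1.png")[160:270,255:405]
cv2.imwrite("pics/w1c.png",cv2.resize(im,None,fx=5,fy=5,interpolation=cv2.INTER_CUBIC))
E
```

```text
(no output)
```

View pics/w1c.png

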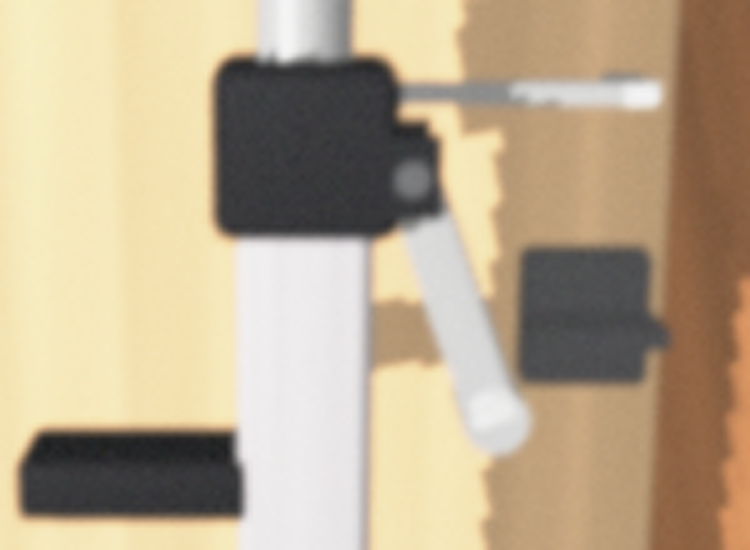

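```bash
python3 - <<'E'
from h import *
z=np.load("pics/w1.npz");cm=dict(intrinsics=z["K"],camera_from_world=z["T"]);D=z["d"]
def q(n,cx,cy,h):
    u,v=255+cx/5,160+cy/5;P=atz("",u,v,h,cm);globals()[n]=P;print(n,P.round(4),"d",D[int(v),int(u)],"z(depth)",end=" ")
    dd=D[int(v),int(u)];pc=np.linalg.solve(cm["intrinsics"],[u,v,1])*dd;print((np.linalg.inv(cm["camera_from_world"])@np.r_[pc,1])[:3].round(4))
q("s1",303,245,.097);q("s2",303,545,.097);q("col_far",305,62,.102);q("col_near",305,230,.102)
q("ptr",640,93,.062);q("lug_top_edge",140,460,.097);q("lug_edge2",140,432,.073)
q("lev",500,415,.096);q("bladetop",600,338,.048);q("bladeend",660,338,.048);q("base_n",580,250,.02);q("base_f",580,380,.02);q("pin",411,180,.1)
x=(s1-s2);x/=np.linalg.norm(x);print("yaw",np.degrees(np.arctan2(x[1],x[0])))
# long centreline incl. tube
for yaw in (78,np.degrees(np.arctan2(x[1],x[0]))):
    a=np.radians(yaw);X=np.array([np.cos(a),np.sin(a),0]);Y=np.array([-X[1],X[0],0]);O=(col_far+col_near)/2
    for n in "s1 s2 col_far col_near ptr lug_top_edge lug_edge2 lev bladetop bladeend base_n base_f pin".split():print(n,(1e3*X@(globals()[n]-O)).round(1),(1e3*Y@(globals()[n]-O)).round(1))
E
```

```text
s1 [0.5655 0.1021 0.097 ] d 0.29135182 z(depth) [0.5655 0.102  0.0964]
s2 [0.5545 0.0485 0.097 ] d 0.30568585 z(depth) [0.5544 0.0481 0.0961]
col_far [0.5722 0.1327 0.102 ] d 0.2804375 z(depth) [0.5722 0.1326 0.0994]
col_near [0.5666 0.1054 0.102 ] d 0.28561172 z(depth) [0.5665 0.1053 0.1014]
ptr [0.6325 0.1117 0.062 ] d 0.30663428 z(depth) [0.6303 0.1132 0.0743]
lug_top_edge [0.5293 0.0701 0.097 ] d 0.30287182 z(depth) [0.5289 0.0694 0.0948]
lug_edge2 [0.5267 0.0688 0.073 ] d 0.31913745 z(depth) [0.5275 0.0701 0.0779]
lev [0.5936 0.065  0.096 ] d 0.2996793 z(depth) [0.5936 0.065  0.0959]
bladetop [0.6194 0.0626 0.048 ] d 0.34632376 z(depth) [0.6196 0.0624 0.047 ]
bladeend [0.6315 0.0602 0.048 ] d 0.34584835 z(depth) [0.6316 0.06   0.0474]
base_n [0.622  0.0757 0.02  ] d 0.36209548 z(depth) [0.6211 0.0771 0.0268]
base_f [0.6172 0.0467 0.02  ] d 0.3685987 z(depth) [0.6163 0.0489 0.0276]
pin [0.5857 0.1098 0.1   ] d 0.28236604 z(depth) [0.5856 0.1102 0.1025]
yaw 78.33390484340805
s1 -17.4 0.2
s2 -72.1 -0.1
col_far 14.0 0.1
col_near -14.0 -0.1
ptr 5.9 -63.3
lug_top_edge -56.3 29.0
lug_edge2 -58.1 31.3
lev -47.9 -34.9
bladetop -44.8 -60.7
bladeend -44.7 -73.0
base_n -31.5 -60.5
base_f -60.8 -61.9
pin -5.7 -17.9
s1 -17.4 0.3
s2 -72.1 0.3
col_far 14.0 0.0
col_near -14.0 -0.0
ptr 5.6 -63.3
lug_top_edge -56.1 29.4
lug_edge2 -57.9 31.6
lev -48.1 -34.6
bladetop -45.1 -60.5
bladeend -45.1 -72.7
base_n -31.9 -60.3
base_f -61.2 -61.5
pin -5.8 -17.9
```

Marker blade at x ≈ −44 (z checks at 0.047 by depth), so travel is about 52 mm. Lug, hinge and lever all match the given geometry once the origin is shifted 1.3 mm.

```bash
cat >> h.py <<'E'
a=np.radians(78.2);X=np.array([np.cos(a),np.sin(a),0]);Y=np.array([-X[1],X[0],0]);O=np.array([.5694,.1190,0])-.0013*X
def delta(x,y,z):
    s=bot.read_state();R=s["tcp_rot"];P=O+x*X+y*Y;P[2]=z
    r=s["position"]-O;print("now leg-home frame x,y,z",(1e3*np.r_[X@r,Y@r,r[2]]).round(1),"force xy",(X@s["force"]).round(1),(Y@s["force"]).round(1))
    print("move",(1e3*R.T@(P-s["position"])).round(1),"roll",-(a-np.arctan2(R[1,0],R[0,0])))
E
python3 -c "
from h import *
delta(-.036,-.006,.063)"
```

```text
now leg-home frame x,y,z [-38.4   3.4 222. ] force xy -0.6 -0.9
move [  2.1   9.6 159. ] roll 0.00016859740806007828
```

```bash
python3 -m inch '[[87,2,10,0,0],[87,2,10,30,0],[87,2,10,65,0],[87,2,10,100,0],[87,2,10,100,0]]'; python3 -c "
from h import *
delta(-.036,-.006,.063)"
```

```text
time_s: 2.35
position: [0.5642, 0.0793, 0.1177]
tcp_rot: [[0.207, 0.978, -0.012], [0.978, -0.207, 0.003], [0.0, -0.012, -1.0]]
force: [-1.6, 0.3, 0.2]
opening: 0.997
now leg-home frame x,y,z [-38.7  -3.  117.7] force xy 0.0 1.6
move [ 2.7  3.7 54.7] roll -0.002594153311837877
```

```bash
python3 -m inch '[[87,3,4,0,0],[87,3,4,18,0],[87,3,4,36,0],[87,3,4,54,0],[87,3,4,55,0],[87,3,4,55,0]]'; python3 -c "
from h import *
delta(-.036,-.006,.063)
s=bot.read_state();print(s['tcp_rot'][2])"
```

```text
time_s: 2.95
position: [0.5694, 0.0811, 0.0641]
tcp_rot: [[0.208, 0.978, -0.01], [0.978, -0.208, 0.003], [0.0, -0.01, -1.0]]
force: [-0.0, -0.3, 0.6]
opening: 1.003
now leg-home frame x,y,z [-35.8  -7.7  64.1] force xy -0.3 -0.0
move [-0.2 -1.7  1.1] roll -0.0032933458407760074
[ 4.46833796e-04 -9.98087542e-03 -9.99950090e-01]
```

```bash
python3 -m inch '[[87,-6,-2,1,0],[87,-13,-2,1,0],[87,-20,-2,1,0],[87,-27,-2,1,0],[87,-34,-2,1,0],[87,-41,-2,1,0],[87,-48,-2,1,0],[87,-52,-2,1,0]]';python3 -m inch '[[87,0,0,0,0],[87,0,0,0,0]]'; python3 - <<'E'
from h import *
delta(-.0975,-.006,.063)
for n in("scene","wrist"):
    cm=vision.camera_model(n);p,d=vision.capture(n);cv2.imwrite(f"pics/{n}2.png",p[:,:,::-1]);np.savez(f"pics/{n}2.npz",d=d,K=cm["intrinsics"],T=cm["camera_from_world"])
    print(n,proj(O-.035*X-.02*Y+[0,0,.07],cm))
w=cv2.imread("pics/wrist2.png")
c=proj(O-.042*X-.055*Y+[0,0,.05],vision.camera_model("wrist")).astype(int)
c2=proj(O-.042*X-.03*Y+[0,0,.07],vision.camera_model("scene")).astype(int)
s=cv2.imread("pics/scene2.png")
cr=lambda im,c,w,h,f:cv2.resize(im[max(0,c[1]-h):c[1]+h,max(0,c[0]-w):c[0]+w],None,fx=f,fy=f,interpolation=cv2.INTER_CUBIC)
A=cv2.resize(w,(800,600))
cv2.imwrite("pics/c2.png",A)
cv2.imwrite("pics/c2s.png",cr(s,c2,100,75,4))
print(c,c2)
E
```

```text
time_s: 3.75
position: [0.5568, 0.0298, 0.0631]
tcp_rot: [[0.208, 0.978, -0.009], [0.978, -0.208, 0.002], [0.0, -0.009, -1.0]]
force: [2.5, 2.7, 2.5]
opening: 1.001
time_s: 3.95
position: [0.5565, 0.0295, 0.0628]
tcp_rot: [[0.208, 0.978, -0.01], [0.978, -0.208, 0.002], [0.0, -0.01, -1.0]]
force: [2.6, 2.5, 1.8]
opening: 0.998
now leg-home frame x,y,z [-89.   -5.7  62.8] force xy 2.9 -2.0
move [-8.5  0.3 -0.2] roll -0.0038162293074004427
scene [360.1985315  283.68654452]
wrist [343.17841216 185.87070281]
[408 195] [353 284]
```

View pics/c2.png

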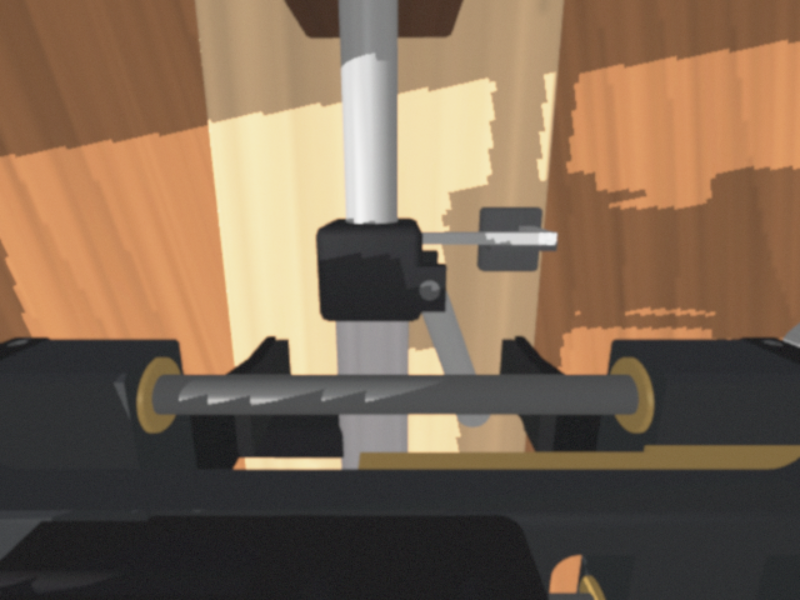

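The leg is out by about 43 mm: pointer at (540,238) just home-ward of the marker blade, lever still open. I'll zoom in and compare.

```bash
python3 - <<'E'
import cv2
im=cv2.imread("pics/wrist2.png")[155:265,330:460]
cv2.imwrite("pics/w2c.png",cv2.resize(im,None,fx=5.5,fy=5.5,interpolation=cv2.INTER_CUBIC))
E
```

```text
(no output)
```

View pics/w2c.png

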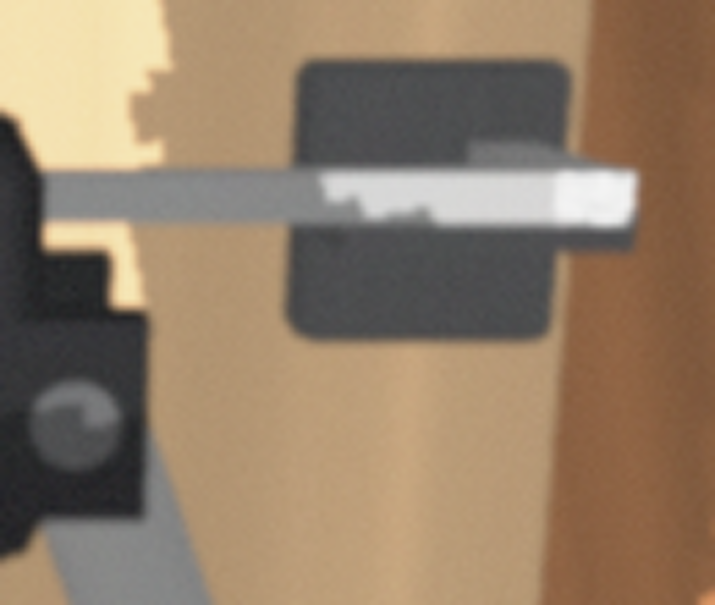

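View pics/c2s.png

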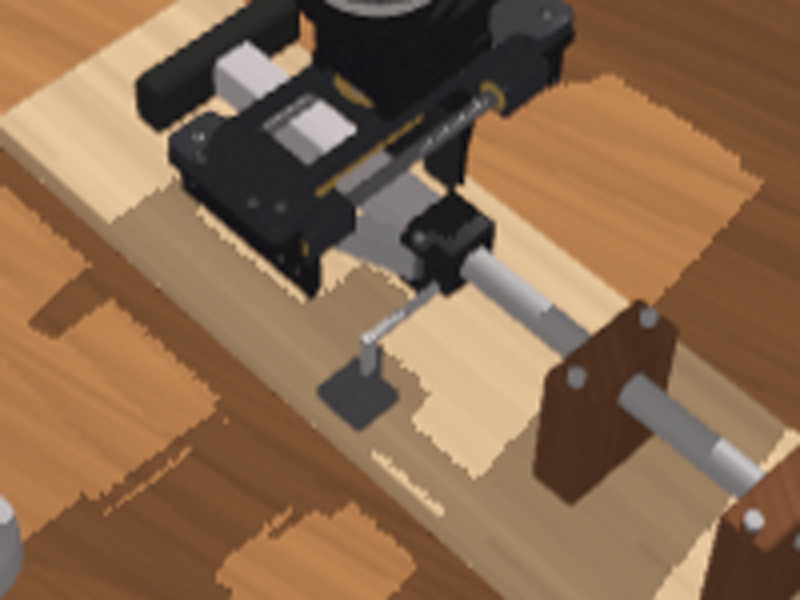

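```bash
python3 - <<'E'
from h import *
z=np.load("pics/wrist2.npz");cm=dict(intrinsics=z["K"],camera_from_world=z["T"]);D=z["d"]
def q(n,cx,cy,h):
    u,v=330+cx/5.5,155+cy/5.5;P=atz("",u,v,h,cm)-O
    pc=np.linalg.solve(cm["intrinsics"],[u,v,1])*D[int(v),int(u)];Q=(np.linalg.inv(cm["camera_from_world"])@np.r_[pc,1])[:3]-O
    print(n,(1e3*X@P).round(1),(1e3*Y@P).round(1),"depth:",(1e3*np.r_[X@Q,Y@Q,Q[2]]).round(1))
q("blade far edge",600,250,.048);q("blade mid",600,240,.048)
q("ptr +x edge low",500,142,.05);q("ptr +x edge",500,171,.085);q("ptr -x edge",500,226,.085);q("arm",500,198,.085);q("arm",200,195,.085)
q("pin",75,425,.1)
c=-cm["camera_from_world"][:3,:3].T@cm["camera_from_world"][:3,3]-O;print(X@c,Y@c,c[2])
E
```

```text
blade far edge -45.1 -71.9 depth: [-45.  -71.6  48.7]
blade mid -44.1 -71.8 depth: [-44.3 -72.3  46.7]
ptr +x edge low -34.7 -61.0 depth: [-36.8 -67.7  27.5]
ptr +x edge -33.5 -50.8 depth: [-34.9 -54.4  72.8]
ptr -x edge -37.6 -51.1 depth: [-42.7 -62.   48.6]
arm -35.5 -50.9 depth: [-36.7 -53.9  75.2]
arm -35.3 -28.5 depth: [-36.5 -29.9  75.1]
pin -49.3 -18.4 depth: [-48.4 -18.1 103.4]
-0.018144193288935014 -0.009163132920989739 0.22456972998668973
```

Pointer at −36.7 and blade middle at about −43.4, so about 6.7 mm remains.

```bash
python3 -m inch '[[87,-2,0,0,0],[87,-4,0,0,0],[87,-6.7,0,0,0],[87,-6.7,0,0,0],[87,-6.7,0,0,0]]'; python3 - <<'E'
from h import *
delta(-.0957,-.006,.063)
for n in("scene","wrist"):
    cm=vision.camera_model(n);p,d=vision.capture(n);cv2.imwrite(f"pics/{n}3.png",p[:,:,::-1]);np.savez(f"pics/{n}3.npz",d=d,K=cm["intrinsics"],T=cm["camera_from_world"])
w=cv2.imread("pics/wrist3.png")[150:250,330:460];s=cv2.imread("pics/scene3.png")[274:344,325:400]
A=cv2.resize(w,(520,400),interpolation=cv2.INTER_CUBIC);B=cv2.resize(s,(429,400),interpolation=cv2.INTER_CUBIC)
cv2.imwrite("pics/c3.png",cv2.resize(np.hstack([A[:,140:],B]),None,fx=.98,fy=.98))
E
```

```text
time_s: 4.55
position: [0.5551, 0.023, 0.0628]
tcp_rot: [[0.208, 0.978, -0.01], [0.978, -0.208, 0.002], [-0.0, -0.01, -1.0]]
force: [2.8, 2.6, 0.1]
opening: 0.997
now leg-home frame x,y,z [-95.6  -5.6  62.8] force xy 3.1 -2.2
move [-0.1  0.4 -0.2] roll -0.0033109236278094922
```

View pics/c3.png

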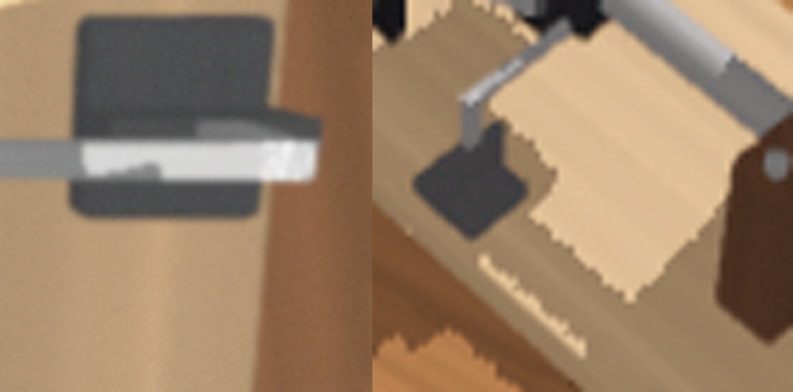

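```bash
python3 - <<'E'
from h import *
z=np.load("pics/wrist3.npz");cm=dict(intrinsics=z["K"],camera_from_world=z["T"]);D=z["d"]
def q(n,cx,cy,h):
    u,v=365+cx/3.92,150+cy/3.92;P=atz("",u,v,h,cm)-O
    print(n,(1e3*X@P).round(1),(1e3*Y@P).round(1))
q("blade top +x edge",318,117,.048)
q("arm +x",220,141,.077);q("arm -x",220,181,.077);q("tip low +x",205,122,.05);q("low end blade row",205,137,.05)
# depth map -> cradle frame points; pointer arm and blade x-statistics
v,u=np.mgrid[150:250,330:460];d=D[150:250,330:460]
pc=np.einsum('ij,jhw->ihw',np.linalg.inv(cm["intrinsics"]),np.stack([u,v,u*0+1.])*d).reshape(3,-1)
T=np.linalg.inv(cm["camera_from_world"]);W=(T[:3,:3]@pc+T[:3,3:]).T-O;L=1e3*np.c_[W@X,W@Y,W[:,2]]
for n,m in(("arm",(L[:,2]>70)&(L[:,2]<82)&(L[:,1]<-28)&(L[:,1]>-66)&(L[:,0]>-60)),("blade",(L[:,2]>44)&(L[:,2]<51)&(L[:,1]<-66)&(L[:,1]>-78))):
    print(n,m.sum(),np.percentile(L[m],[2,50,98],axis=0).round(1).tolist())
z=np.load("pics/wrist2.npz");
E
```

```text
blade top +x edge -41.2 -74.5
arm +x -41.1 -53.2
arm -x -45.5 -53.5
tip low +x -41.6 -59.1
low end blade row -43.5 -59.3
arm 816 [[-45.2, -63.2, 72.5], [-43.2, -46.0, 75.6], [-41.5, -28.7, 76.8]]
blade 87 [[-44.9, -74.8, 44.9], [-42.3, -71.6, 47.6], [-41.4, -66.7, 48.9]]
```

Pointer centre is −43.3 and blade centre −43.2, so they're level. The lever is still open; closing the fingers now.

```bash
python3 -m inch '[[70,0,0.4,0,0],[60,0,0.4,0,0],[50,0,0.4,0,0],[40,0,0.4,0,0],[25,0,0.4,0,0],[20,0,0.4,0,0],[20,0,0.4,0,0],[20,0,0.4,0,0]]'; python3 -m inch '[[20,0,0,0,0],[20,0,0,0,0],[20,0,0,0,0]]'; cat > m.py <<'E'
from h import *
import sys
k=sys.argv[1]
delta(-.0956,-.006,.063);print("opening mm",bot.read_state()["opening"]*87)
for n in("scene","wrist"):
    cm=vision.camera_model(n);p,D=vision.capture(n);cv2.imwrite(f"pics/{n}{k}.png",p[:,:,::-1])
v,u=np.mgrid[130:270,330:460];d=D[130:270,330:460]
pc=np.einsum('ij,jhw->ihw',np.linalg.inv(cm["intrinsics"]),np.stack([u,v,u*0+1.])*d).reshape(3,-1)
T=np.linalg.inv(cm["camera_from_world"]);W=(T[:3,:3]@pc+T[:3,3:]).T-O;L=1e3*np.c_[W@X,W@Y,W[:,2]]
for n,m in(("arm",(L[:,2]>70)&(L[:,2]<82)&(L[:,1]<-28)&(L[:,1]>-66)&(L[:,0]>-60)),("blade",(L[:,2]>44)&(L[:,2]<51)&(L[:,1]<-66)&(L[:,1]>-78))):
    print(n,m.sum(),np.percentile(L[m],[2,50,98],axis=0).round(1).tolist())
cv2.imwrite(f"pics/c{k}.png",cv2.resize(cv2.imread(f"pics/wrist{k}.png")[130:400,180:500],None,fx=2.2,fy=2.2,interpolation=cv2.INTER_CUBIC))
E
python3 m.py 4
```

```text
time_s: 5.45
position: [0.553, 0.0236, 0.0627]
tcp_rot: [[0.208, 0.978, -0.015], [0.978, -0.208, 0.003], [-0.0, -0.016, -1.0]]
force: [-1.2, 5.0, 1.5]
opening: 0.391
time_s: 5.75
position: [0.553, 0.0236, 0.0627]
tcp_rot: [[0.207, 0.978, -0.015], [0.978, -0.207, 0.003], [-0.0, -0.016, -1.0]]
force: [-0.1, 3.4, -0.8]
opening: 0.391
now leg-home frame x,y,z [-95.4  -3.4  62.7] force xy 3.3 0.8
move [-0.2  2.6 -0.3] roll -0.0030679952884729023
opening mm 34.05531597388301
arm 815 [[-45.1, -63.1, 72.7], [-43.0, -46.0, 75.6], [-41.3, -28.7, 77.0]]
blade 75 [[-44.4, -75.0, 44.1], [-42.2, -72.0, 47.3], [-41.4, -66.9, 49.0]]
```

View pics/c4.png

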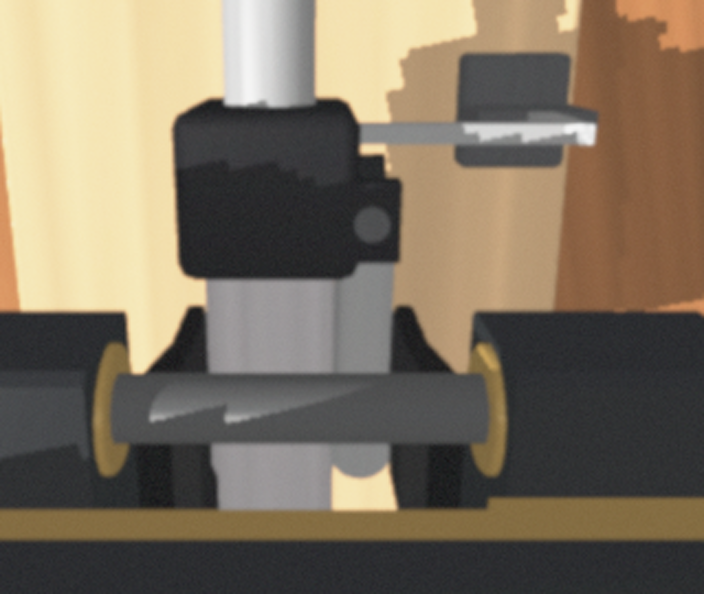

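The lever lies flat along the sleeve (opening 34 mm), the pointer sits over the blade (arm −41.3 to −45.1, blade about −41.4 to −45), and the pose is steady. Handing in.

```bash
python3 -c "
from rig import bot
print(bot.read_state()['position']); print(bot.hand_in())"
```

```text
[0.5529676  0.02359943 0.06273343]
the job is handed in; nothing more can be done
None
```

I pulled the leg about 52 mm straight out by its lug, with the lever still open, until the pointer was over the marker. I then closed the fingers across sleeve and lever to shut the lever, and handed in still gripping both, at about 6 s of robot time.

**Last checks:**
- **Pointer and marker:** after closing, the pointer's middle was at −43.2 mm and the blade's at about −43.2 mm along the leg. They are level to within a few tenths of a mm by my measurement, but the camera calibration is only good to about 2 mm.
- **Lever:** the wrist picture shows it lying flat along the sleeve.
- **Grip:** the pose was the same in two readings 0.3 s apart. Forces read 5 N or less in every reading I took.

**Small disagreements:**
- The finger opening read 34 mm instead of the expected 36 mm. I put this down to the pads giving or the opening scale.
- The tool centre settled at y = −3.4 mm instead of −6 mm as the pinch centred itself.

The moves kept clear of the mug, tamper and bowl, but I did not take a final picture to check them.

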